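# Press a drill bush home with a trigger clamp and let the jaw go

### The arm

A 6-joint arm with a two-finger parallel gripper is mounted at the origin on a cart in front of the work surface, level with it; the furniture and walls round the work are solid. World frame = base frame: x ahead of the robot, y to its left, z up, the work surface at z = 0. Lengths are in m, angles in rad, forces in N, time in s.
With the tool pointing down it reaches from about 0.375 to 0.75 m from the base axis. Payload 9 kg.
Tool frame: the origin (TCP) lies on the centre line of the jaws, within the pads' length; the fingertips stand 14 mm ahead of it and the grasp point (between the pads) lies 5 mm behind it (bot.nose_length is the distance from the TCP to the fingertips, in m); z points along the fingers, y is the line along which they close (so a half turn about z gives the same grasp; the last joint's range is limited). The gripper opens to 85 mm and grips with 20 to 120 N. Pads are 22 mm wide; open, the fingers measure 114 mm over their backs; the gripper's body (76 mm by 85 mm) begins 54 mm behind the grasp point. The pads swing forward as they close: fully open they stand 13 mm farther back than shut.
Start: joints at [-1.337, 0.104, 0.097, 1.564, 0, 1.353], TCP at [0.262, -0.54, 0.245] pointing down, gripper open.
Joint ranges: [-2.99, 2.99], [-0.84, 1.86], [-1.1, 1.16], [-1.84, 2.11], [-1.51, 1.56], [-3.14, 3.14]. Speed limits (rad/s): [2.22, 2.22, 2.57, 3.14, 3.14, 3.14].

### API

Orientations are given as a 3x3 rotation matrix whose columns are the frame's x, y, z axes.
In Python, from workcell import bot gives the robot as it stands.
- The arm moves only by the tool carry_out, never from a script. Its argument "steps" is a list of rows, each a list of 3 entries, a list of its own where there are three numbers: the opening, from 0 (shut) to 1 (fully open), then the shift along the world's x, y, z in units of 60 mm (1.0 is 60 mm), then the turn, a rotation vector about the world's x, y, z in units of 5 degrees (1.0 is 5 degrees). A call has exactly 10 rows; each row shifts and turns the commanded pose from where the row before left it; what a row does not reach is not made up. A row lasts 1/8 s, in which the tool goes at most 62.5 mm and 10.7 degrees, less where a joint would pass 70% of its speed; a pose out of reach is approached as far as the arm can. A call is refused whole if a number of a shift passes 1 or a number of a turn 1, either way. A call with a gripper value outside its range is refused whole. The fingers move at their own pace and stop on an object; "grip_force" is the grip in N (left out, the last holds). Time passes only in rows, so rows that do not move let the fingers close, or fill a call up. It gives the time, the measured TCP pose, the force, the opening and the grip force at its end, in the units of the state.
- bot.state(): the state, without advancing time (a new reading comes with each control period).
- bot.grab_frame(name): name is "side" or "top"; returns the picture (480x640x3 uint8, blue, green, red); there is no depth.
- bot.get_calibration(name): a dict with "mtx" (3x3 intrinsics, pixels), "extrinsics" (4x4, takes a point from world to camera coordinates). Camera axes: x right, y up, looking along -z (the intrinsics and any distortion apply to the point x, -y, -z); pixel columns grow to the right and rows downward; lengths in m; the calibration is good to about 2 mm. A picture is of the moment at which its call begins. get_calibration takes no time and is no camera call.
- bot.job_done(): hands the job in; it is judged then, once.
The state is a dict: "time": time; "joints": joint angles; "joint_vel": joint speeds; "joint_efforts": joint torques, N m; "position": TCP position; "ee_rot": TCP orientation; "force": force on the tool from outside, world axes, zero at the start; "ft_torque": the same for the moment, N m; "finger_gap": finger opening in m; "gripper_force": force on a finger pad.
Only numpy, scipy, OpenCV 4.12 (cv2) and the standard library are available. Lean on these libraries where they do the work, as an engineer would, in place of code of your own. Each camera call takes 0.05 s, during which the arm holds its last target. There are 200 camera calls.

### The job

The steel bush still stands out of the wooden jig block. Use the bench clamp as a press: squeeze its trigger, as many times as it takes, to walk the jaw onto the bush, and keep squeezing until the bush is fully home and the jaw bears firmly on it for a moment: about 20 N on the block is right, more than 35 N crushes it. Then press the release tab so that the jaw springs fully open again, leaving the block in its bed and the things around undisturbed.

Things in the scene. Friction and masses are not known exactly. Their poses are not given: they have to be found in the camera images.
- clamp: Trigger bar clamp fixed to the bench on a dark steel plate 300x85x8 mm. Origin: underside, below the handle. x: along the bar from handle to jaw, z up. Handle post: x -6..6, y +-13, z 55-125 mm. Fixed jaw: face x 140, top z 88. Bed at x 139-199, top z 42, side rails to z 53. Black housing: x -20..88, y +-20, top z 57. Sliding jaw post beyond x 186, top z 88, moves to -x.
- trigger_grip (a point): Point fixed on the clamp: middle of the trigger's front (+x) face at rest. The trigger is a steel blade 8 mm thick (x), 22 wide (y), z 59-125 mm, in front of the black handle post; its front face is 44 mm from the handle's back at rest, 24 mm when fully squeezed.
- trigger (a joint): m, 0 at rest, 0.020 fully squeezed straight towards the handle (clamp -x); it springs back when let go (5 to 7 N, within 0.3 s). From about 3 mm on, a pawl takes the toothed bar along: 10 to 15 mm of jaw travel per full squeeze (teeth 5 mm apart; a squeeze faster than 0.1 m/s may skip some). The push on the trigger reaches the jaw 1:1, less about 10 to 13 N for the springs.
- jaw (a joint): m, 0 = sliding jaw fully open, grows as it walks towards the fixed jaw (clamp -x). A light spring (3.5 N) opens it; a ratchet holds it until the release tab is pressed. It slips back up to 5 mm, to the last tooth, when the trigger is let go.
- pad: Round rubber-faced pad, 30 mm across, on the sliding jaw. Origin: centre of its pressing face (faces clamp -x), at clamp x 234, z 64 mm with the jaw open. It gives way on a stiff spring (8 N per mm, 6 mm at most).
- tab_top (a point): Point fixed on the clamp: middle of the release tab's top at rest, 65 mm above the bench. The tab is a steel plate 22 x 22 mm between trigger and fixed jaw (the fixed jaw begins 25 mm further along x). To free the jaw press it straight down 6 to 9 mm (up to about 16 N).
- release_tab (a joint): rad, 0 = at rest, 0.40 = fully pressed (tab top about 11 mm lower); the jaw is free from about 0.2. It bobs up to 0.15 as the bar ratchets, and springs back when let go. It starts lifted and drops in at once.
- block: Loose wooden jig block, 45 mm cube, in the bed between the jaws with up to 8 mm of room lengthwise. Origin: centre of its underside; x points to the sliding jaw.
- bush (a joint): m, 0 = the headed steel bush (head 24 mm across, 5 mm thick, on the block's +x face, 22 mm up) stands 12 mm out, 0.012 = fully home, head against the wood. A press fit: about 8 N moves it.
- labels: White label roll, 63 mm across, 40 tall, standing beside the clamp. Origin: centre of the underside. Leave alone.
- glue: Glue stick, 26 mm across, 97 tall, standing beside the clamp. Origin: centre of the underside. Leave alone.
- staples: Small box, 41x62x22 mm, behind the clamp. Origin: centre of the underside. Leave alone.
Mind the look-alikes: they are no part of the job. Of the things like the block, leave any that is red; of the rest the larger one is meant.

How it is judged:
On the way, in this order (a step that is already met when the one before it is completed fails the run):
1. with the trigger squeezed, the bush is fully home and the jaw bears on it firmly (12 N or more) (value of joint bush above 0.0112 m and contact force between pad and block above 12 N and value of joint trigger above 0.003 m), for 0.2 s.
2. the release tab has been pressed and the jaw has sprung fully open (value of joint jaw below 0.004 m), for 0.1 s.
At the end, for the whole second after the job is handed in: The bush is home (within 0.8 mm), the sliding jaw fully open (within 4 mm), and the block rests upright in its bed (155 to 178 mm along the clamp, within 4 mm of the bed's top) (value of joint bush above 0.0112 m and value of joint jaw below 0.004 m and x of block in the frame of clamp between 0.155 and 0.178 m and z of block in the frame of clamp below 0.046 m and angle between block's own z axis and vertical below 0.08 rad and linear speed of block below 0.02 m/s); the robot touches nothing.
It fails at once if the jaw crushes the block: more than 36 N (contact force between pad and block above 36 N).
It fails at once if a bystander is knocked more than 2 cm (distance of any of labels, glue, staples from where it was at the start of the episode above 0.02 m).
It also fails if it takes over 54 s, if anything falls off the work surface, if the arm or the gripper's body presses on something with over 40 N, if the wrist force passes 120 N, or if a joint passes its speed limit or range.

## Working session

There is one attempt and no reset: what is moved stays moved. The work goes in short steps, Python scripts to look and compute and a tool call to move; the robot and the scene stay as the last step left them, time stands still between calls to the robot, and variables do not carry over. Pictures are saved under pics/ and viewed, at most 10 in all, crops included, and the job is handed in when it is done.

Besides the shell and the picture viewer there is one more tool, called after "Emit:" as name(argument=value, ...) on one line, values as JSON. carry_out: Moves the arm, as the interface text tells. Its arguments: {"type":"object","properties":{"steps":{"type":"array"},"grip_force":{"type":"number"}},"required":["steps"]}

```bash
mkdir -p pics; ls; python3 - <<'E'
from workcell import bot
import cv2
for n in("side","top"):
    cv2.imwrite(f"pics/{n}0.png",bot.grab_frame(n)); print(bot.get_calibration(n))
s=bot.state();print(s);print(bot.nose_length)
E
```

```text
pics
{'mtx': array([[471.7236723 ,   0.        , 316.5870716 ],
       [  0.        , 471.7236723 , 242.23081769],
       [  0.        ,   0.        ,   1.        ]]), 'extrinsics': array([[-0.99599349, -0.0888677 , -0.00997506,  0.56499835],
       [ 0.04160789, -0.55925851,  0.82794849, -0.10191282],
       [-0.07915652,  0.82421627,  0.56071543, -0.83484681],
       [ 0.        ,  0.        ,  0.        ,  1.        ]])}
{'mtx': array([[537.57857341,   0.        , 310.39370413],
       [  0.        , 537.57857341, 233.38755041],
       [  0.        ,   0.        ,   1.        ]]), 'extrinsics': array([[ 2.53426064e-02, -9.99676500e-01,  2.15562659e-03,
        -3.31530268e-02],
       [ 9.91822749e-01,  2.54131929e-02,  1.25067202e-01,
        -5.69209463e-01],
       [-1.25081524e-01, -1.03152938e-03,  9.92145931e-01,
        -1.04238069e+00],
       [ 0.00000000e+00,  0.00000000e+00,  0.00000000e+00,
         1.00000000e+00]])}
{'time': 0.1, 'joints': array([-1.33671262e+00,  1.04623414e-01,  9.65386503e-02,  1.56389103e+00,
        9.73034285e-06,  1.35309143e+00]), 'joint_vel': array([ 0.00227324, -0.00141358,  0.00211027,  0.00143669,  0.00135147,
        0.00121743]), 'joint_efforts': array([ 7.68310303e-03, -5.58213258e+01,  5.04716420e+01,  1.31548897e-02,
       -1.99079941e-04,  2.09245080e-06]), 'position': array([ 0.26188724, -0.5395175 ,  0.24460492]), 'ee_rot': array([[ 8.99667719e-01,  4.36575223e-01, -2.64113515e-04],
       [ 4.36575223e-01, -8.99667023e-01,  1.14955257e-03],
       [ 2.64251950e-04, -1.14952075e-03, -9.99999304e-01]]), 'force': array([-0.04466589,  0.01127839, -0.15466735]), 'ft_torque': array([ 0.00132444, -0.00553867,  0.03361626]), 'gripper_force': 0.0, 'finger_gap': 0.08573509300423762}
0.014
```

View pics/side0.png

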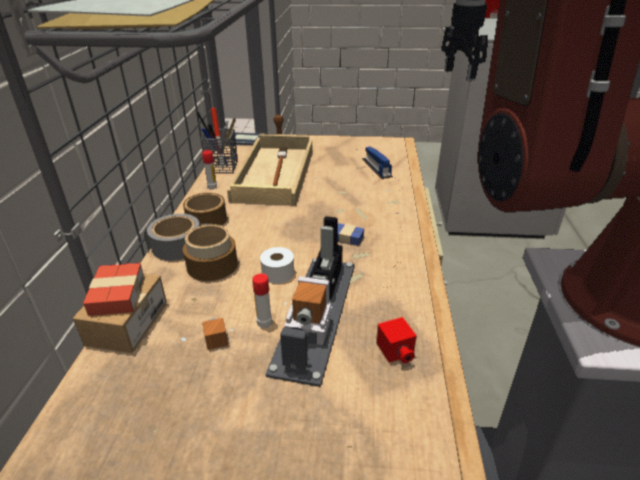

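View pics/top0.png

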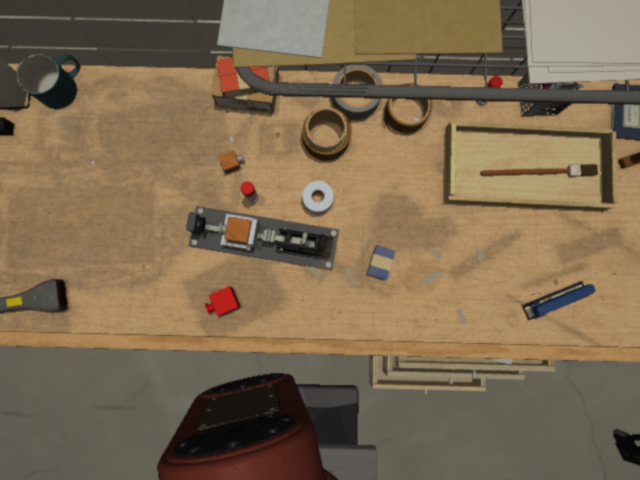

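The top view shows the clamp at about (190–338, 207–268), handle on the right and sliding jaw on the left. The side view shows it at about (270–355, 218–380). I'll enlarge both.

```bash
python3 - <<'E'
import cv2
a=cv2.imread("pics/top0.png")[195:280,180:345]; cv2.imwrite("pics/topc.png",cv2.resize(a,None,fx=4.8,fy=4.8,interpolation=cv2.INTER_CUBIC))
a=cv2.imread("pics/side0.png")[210:385,250:370]; cv2.imwrite("pics/sidec.png",cv2.resize(a,None,fx=3.4,fy=3.4,interpolation=cv2.INTER_CUBIC))
E
```

```text
(no output)
```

View pics/topc.png

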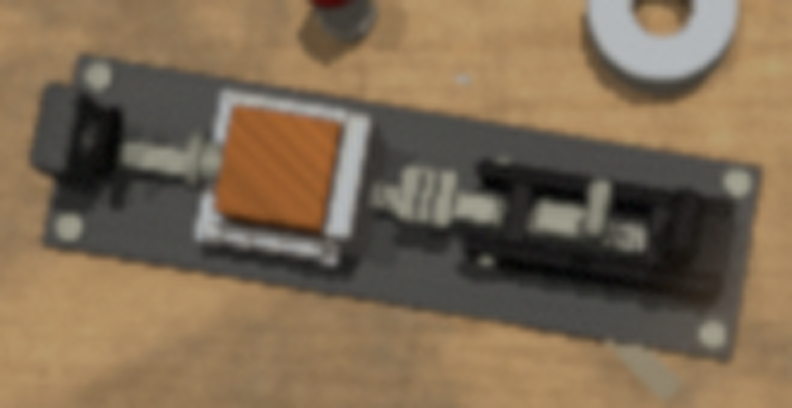

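View pics/sidec.png

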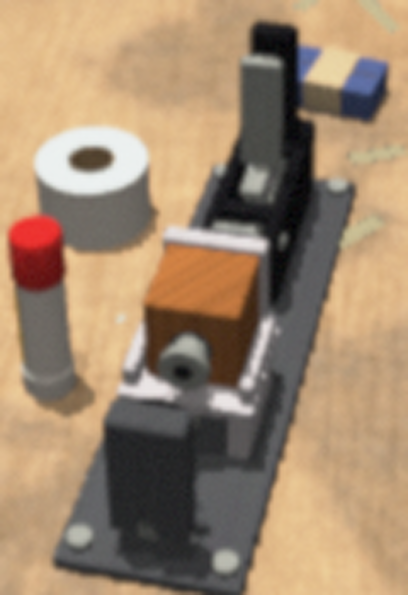

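Top crop: plate corners at (82,52), (760,165), (728,358) and (42,245). The trigger top is near (598,207), the handle top near (685,222) and the tab near (432,197). Side crop: trigger top near (262,57), handle top near (274,26).

```bash
cat > h.py <<'E'
import numpy as np
from workcell import bot
def ray(n,uv):
    c=bot.get_calibration(n);K=c["mtx"];E=c["extrinsics"];R=E[:3,:3];t=E[:3,3]
    d=np.linalg.inv(K)@[uv[0],uv[1],1];d=R.T@(d*[1,-1,-1]);return -R.T@t,d
def at(n,uv,z):
    o,d=ray(n,uv);return o+d*(z-o[2])/d[2]
def proj(n,p):
    c=bot.get_calibration(n);q=c["extrinsics"]@np.r_[p,1];q=q[:3]*[1,-1,-1];q=c["mtx"]@q;return q[:2]/q[2]
T=lambda u,v:(180+(u+.5)/4.8-.5,195+(v+.5)/4.8-.5)
S=lambda u,v:(250+(u+.5)/3.4-.5,210+(v+.5)/3.4-.5)
E
python3 - <<'E'
from h import *
np.set_printoptions(precision=4,suppress=True)
C=np.array([at("top",T(*p),.008) for p in [(82,52),(760,165),(728,358),(42,245)]])
print(C,np.linalg.norm(np.diff(C,axis=0),axis=1))
ex=(C[0]-C[1]+C[3]-C[2]);ex/=np.linalg.norm(ex);ez=np.array([0,0,1]);ey=np.cross(ez,ex)
m=C.mean(0);m[2]=0;print("ctr",m,"ex",ex,np.degrees(np.arctan2(ex[1],ex[0])))
R=np.c_[ex,ey,ez]
f=lambda n,uv,z:(R.T@(at(n,uv,z)-m))*1000
print("scr",[f("top",T(*p),.009) for p in [(98,76),(738,182),(712,334),(68,228)]])
for nm,n,uv,z in [("trig","top",T(598,207),.125),("hand","top",T(685,222),.125),("tab","top",T(432,197),.065),("blockc","top",T(280,168),.087),
 ("fixjaw +x edge","top",T(347,175),.088),("trigS top front c","side",S(261,60),.125),("handS top","side",S(275,25),.125),("fixjS front","side",S(216,240),.088),
 ("glue","top",(248,188),.097),("labels","top",(318,197),.04)]:
    print(nm,f(n,uv,z), at(n,uv,z))
E
```

```text
[[ 0.6256  0.2182  0.008 ]
 [ 0.584  -0.0751  0.008 ]
 [ 0.5009 -0.0631  0.008 ]
 [ 0.5416  0.2309  0.008 ]] [0.2962 0.084  0.2968]
ctr [0.563  0.0777 0.    ] ex [0.139  0.9903 0.    ] 82.0085540171426
scr [array([138.7716, -33.182 ,   9.    ]), array([-140.2741,  -33.0473,    9.    ]), array([-139.7153,   33.1058,    9.    ]), array([138.9449,  33.5588,   9.    ])]
trig [-86.2247   0.7499 125.    ] [ 0.5503 -0.0075  0.125 ]
hand [-119.9895    0.9788  125.    ] [ 0.5454 -0.0409  0.125 ]
tab [-17.328    0.9128  65.    ] [0.5597 0.0607 0.065 ]
blockc [42.3094  1.7758 87.    ] [0.5671 0.1199 0.087 ]
fixjaw +x edge [15.3824  0.2701 88.    ] [0.5649 0.093  0.088 ]
trigS top front c [-81.0458   2.5074 125.    ] [ 0.5493 -0.0022  0.125 ]
handS top [-116.0458    2.484   125.    ] [ 0.5444 -0.0368  0.125 ]
fixjS front [19.9722  2.7333 88.    ] [0.5631 0.0979 0.088 ]
glue [ 36.3029 -79.1703  97.    ] [0.6465 0.1027 0.097 ]
labels [-97.5634 -95.0644  40.    ] [ 0.6436 -0.0321  0.04  ]
```

Emit:
carry_out(steps=[[1,[0.16,0.286,0],[0,0,0.974]],[1,[0.16,0.286,0],[0,0,0.974]],[1,[0.16,0.286,0],[0,0,0.974]],[1,[0.16,0.286,0],[0,0,0.974]],[1,[0.16,0.286,0],[0,0,0.974]],[1,[0.16,0.286,0],[0,0,0.974]],[1,[0.16,0.286,0],[0,0,0.974]],[1,[0.16,0.286,0],[0,0,0.974]],[1,[0.16,0.286,0],[0,0,0.974]],[1,[0.16,0.286,0],[0,0,0.974]]], grip_force=30)

```text
time: 1.35
position: [0.3581, -0.3675, 0.245]
ee_rot: [[0.263, 0.965, -0.0], [0.965, -0.263, 0.001], [0.0, -0.0, -1.0]]
force: [0.3, -0.3, -0.1]
finger_gap: 0.0849
gripper_force: 0.0
```

Emit:
carry_out(steps=[[1,[0.16,0.286,0],[0,0,0.974]],[1,[0.16,0.286,0],[0,0,0.974]],[1,[0.16,0.286,0],[0,0,0.974]],[1,[0.16,0.286,0],[0,0,0.974]],[1,[0.16,0.286,0],[0,0,0.974]],[1,[0.16,0.286,0],[0,0,0.974]],[1,[0.16,0.286,0],[0,0,0.974]],[1,[0.16,0.286,0],[0,0,0.974]],[1,[0.16,0.286,0],[0,0,0.974]],[1,[0.16,0.286,0],[0,0,0.974]]])

```text
time: 2.6
position: [0.4541, -0.1959, 0.245]
ee_rot: [[-0.551, 0.834, -0.0], [0.834, 0.551, 0.0], [0.001, -0.0, -1.0]]
force: [-0.2, 0.7, -0.2]
finger_gap: 0.0855
gripper_force: 0.0
```

Emit:
carry_out(steps=[[1,[0.16,0.286,0],[0,0,0.974]],[1,[0.16,0.286,0],[0,0,0.974]],[1,[0.16,0.286,0],[0,0,0.974]],[1,[0.16,0.286,0],[0,0,0.974]],[1,[0.16,0.286,0],[0,0,0.974]],[1,[0.16,0.286,0],[0,0,0.974]],[1,[0.16,0.286,0],[0,0,0.974]],[1,[0.16,0.286,0],[0,0,0.974]],[1,[0.16,0.286,0],[0,0,0.974]],[1,[0.16,0.286,0],[0,0,0.974]]])

```text
time: 3.85
position: [0.5501, -0.0244, 0.2449]
ee_rot: [[-0.991, 0.137, -0.001], [0.137, 0.991, 0.0], [0.001, 0.0, -1.0]]
force: [-0.3, -0.1, 0.1]
finger_gap: 0.0853
gripper_force: 0.0
```

Emit:
carry_out(steps=[[1,[-0.04,-0.015,-0.35],[0,0,0]],[1,[0,0,-0.5],[0,0,0]],[1,[0,0,-0.5],[0,0,0]],[1,[0,0,-0.4],[0,0,0]],[1,[0,0,-0.3],[0,0,0]],[1,[0,0,-0.3],[0,0,0]],[1,[0,0,-0.2],[0,0,0]],[0.75,[0,0,0],[0,0,0]],[0.62,[0,0,0],[0,0,0]],[0.62,[0,0,0],[0,0,0]]])

```text
time: 5.1
position: [0.5481, -0.0261, 0.0932]
ee_rot: [[-0.99, 0.139, 0.001], [0.139, 0.99, -0.0], [-0.001, -0.0, -1.0]]
force: [-0.4, -0.5, -0.9]
finger_gap: 0.0526
gripper_force: 0.0
```

```bash
python3 - <<'E'
from workcell import bot
import cv2,numpy as np
a=cv2.resize(bot.grab_frame("side")[190:385,240:380],None,fx=3,fy=3,interpolation=cv2.INTER_CUBIC)
b=cv2.resize(bot.grab_frame("top")[190:330,180:350],None,fx=2.2,fy=2.2,interpolation=cv2.INTER_CUBIC)
o=np.zeros((585,420+b.shape[1],3),np.uint8);o[:,:420]=a;o[:b.shape[0],420:]=b
cv2.imwrite("pics/g1.png",o)
E
```

```text
(no output)
```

View pics/g1.png

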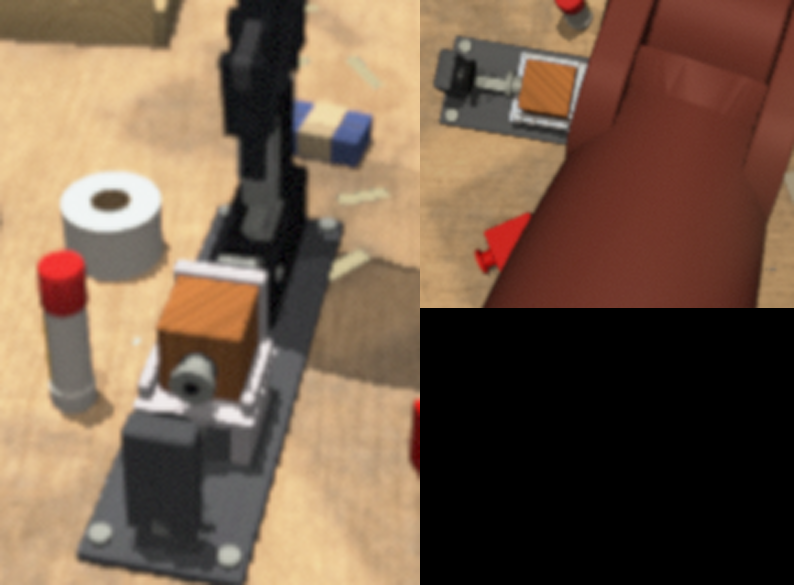

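The gripper straddles the trigger and handle: the front finger is before the blade at about (245,90). In the top crop the bush head is near (518,85) and the pad near (480,85). First squeeze now.

Emit:
carry_out(steps=[[0.56,[0,0,0],[0,0,0]],[0.52,[0,0,0],[0,0,0]],[0.48,[0,-0.02,0],[0,0,0]],[0.44,[-0.005,-0.03,0],[0,0,0]],[0.4,[-0.005,-0.03,0],[0,0,0]],[0.36,[-0.005,-0.03,0],[0,0,0]],[0.32,[-0.005,-0.03,0],[0,0,0]],[0.28,[-0.005,-0.03,0],[0,0,0]],[0.25,[0,0,0],[0,0,0]],[0.25,[0,0,0],[0,0,0]]])

```text
time: 6.45
position: [0.5468, -0.0343, 0.0937]
ee_rot: [[-0.99, 0.138, 0.002], [0.138, 0.99, 0.003], [-0.002, 0.004, -1.0]]
force: [-0.8, 12.5, 12.0]
finger_gap: 0.0232
gripper_force: 30.8
```

```bash
python3 - <<'E'
from workcell import bot
import cv2,numpy as np
b=cv2.resize(bot.grab_frame("top")[190:260,180:260],None,fx=5,fy=5,interpolation=cv2.INTER_CUBIC)
cv2.imwrite("pics/g2.png",b);print(bot.state()["force"],bot.state()["gripper_force"],bot.state()["finger_gap"])
E
```

```text
[-0.35639168 12.01148791 10.56337062] 30.81077367067337 0.02323862848825963
```

View pics/g2.png

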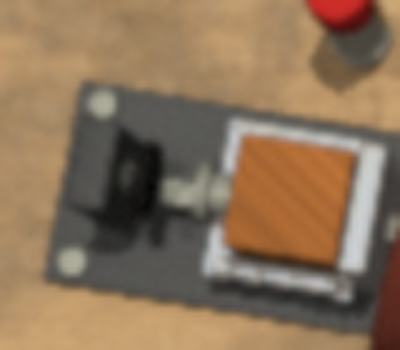

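The pad moved about 13 mm, to px (157,188) in the crop, and the bush is still out. The side force means the gripper centre should sit about 2 mm further along +y.

Emit:
carry_out(steps=[[0.34,[0.007,0.05,0],[0,0,0]],[0.44,[0.007,0.05,0],[0,0,0]],[0.54,[0.007,0.05,0],[0,0,0]],[0.56,[0.007,0.05,0],[0,0,0]],[0.56,[0,0,0],[0,0,0]],[0.5,[0,0,0],[0,0,0]],[0.44,[-0.006,-0.04,0.006],[0,0,0]],[0.38,[-0.006,-0.04,0.006],[0,0,0]],[0.32,[-0.006,-0.04,0.006],[0,0,0]],[0.25,[-0.006,-0.045,0.006],[0,0,0]]])

```text
time: 7.75
position: [0.5463, -0.0343, 0.0943]
ee_rot: [[-0.99, 0.14, 0.0], [0.14, 0.99, 0.0], [-0.0, 0.0, -1.0]]
force: [-1.3, 8.3, 4.5]
finger_gap: 0.0235
gripper_force: 30.0
```

```bash
cat > look.py <<'E'
from workcell import bot
import cv2,sys
b=bot.grab_frame("top");cv2.imwrite("pics/"+sys.argv[1],cv2.resize(b[190:260,180:260],None,fx=5,fy=5,interpolation=cv2.INTER_CUBIC))
s=bot.state();print(s["time"],s["position"],s["force"],s["gripper_force"],s["finger_gap"])
E
python3 look.py g3.png
```

```text
7.8 [ 0.54627012 -0.03423372  0.09432834] [-2.41471966 -0.38292016  6.28756195] 31.58585250377655 0.023327946356540168
```

Emit:
carry_out(steps=[[0.34,[0.006,0.04,0],[0,0,0]],[0.44,[0.006,0.04,0],[0,0,0]],[0.54,[0.006,0.04,-0.005],[0,0,0]],[0.56,[0.006,0.045,-0.005],[0,0,0]],[0.56,[0,0,0],[0,0,0]],[0.5,[0,0,0],[0,0,0]],[0.44,[-0.006,-0.04,0.006],[0,0,0]],[0.38,[-0.006,-0.04,0.006],[0,0,0]],[0.32,[-0.006,-0.04,0.006],[0,0,0]],[0.25,[-0.006,-0.045,0.006],[0,0,0]]])

```text
time: 9.05
position: [0.5464, -0.0343, 0.0953]
ee_rot: [[-0.99, 0.14, 0.0], [0.14, 0.99, 0.0], [-0.0, 0.0, -1.0]]
force: [0.6, 8.4, 3.7]
finger_gap: 0.0233
gripper_force: 29.5
```

```bash
python3 look.py g4.png
```

```text
9.1 [ 0.54639246 -0.03421855  0.09530354] [-1.5392328   1.57760091  5.95801666] 31.586655378341675 0.02353875952382839
```

View pics/g4.png

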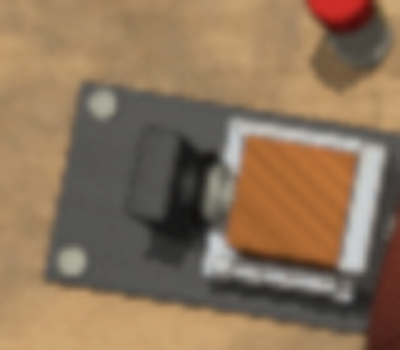

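The jaw has walked about 35 mm and the pad is at the bush head, px (205–230,190). From here I'll squeeze in smaller parts and watch the gap.

Emit:
carry_out(steps=[[0.34,[0.006,0.04,0],[0,0,0]],[0.44,[0.006,0.04,-0.006],[0,0,0]],[0.54,[0.006,0.04,-0.006],[0,0,0]],[0.56,[0.006,0.045,-0.006],[0,0,0]],[0.56,[0,0,0],[0,0,0]],[0.52,[0,0,0],[0,0,0]],[0.48,[0,0,0],[0,0,0]],[0.44,[-0.006,-0.035,0.006],[0,0,0]],[0.4,[-0.004,-0.03,0.006],[0,0,0]],[0.4,[0,0,0],[0,0,0]]])

```text
time: 10.35
position: [0.5471, -0.0289, 0.0947]
ee_rot: [[-0.99, 0.14, 0.0], [0.14, 0.99, -0.001], [-0.0, -0.001, -1.0]]
force: [-3.7, -4.8, 4.9]
finger_gap: 0.0344
gripper_force: 12.2
```

```bash
python3 look.py g5.png
```

```text
10.4 [ 0.54709064 -0.02884736  0.09467016] [-3.89548096 -5.41357145  5.41027628] 12.292873710393906 0.034061858971590094
```

Emit:
carry_out(steps=[[0.38,[-0.002,-0.015,0.003],[0,0,0]],[0.36,[-0.002,-0.015,0.003],[0,0,0]],[0.34,[-0.002,-0.015,0.003],[0,0,0]],[0.32,[-0.002,-0.015,0.003],[0,0,0]],[0.3,[-0.002,-0.015,0.003],[0,0,0]],[0.28,[-0.001,-0.01,0],[0,0,0]],[0.26,[0,-0.01,0],[0,0,0]],[0.25,[0,0,0],[0,0,0]],[0.25,[0,0,0],[0,0,0]],[0.25,[0,0,0],[0,0,0]]])

```text
time: 11.65
position: [0.5464, -0.0337, 0.0955]
ee_rot: [[-0.99, 0.139, 0.0], [0.139, 0.99, -0.0], [-0.0, -0.0, -1.0]]
force: [-3.6, -2.6, 7.1]
finger_gap: 0.0244
gripper_force: 29.0
```

```bash
python3 look.py g6.png
```

```text
11.7 [ 0.54644116 -0.03371954  0.0955672 ] [-3.36966193 -1.75416211  5.82329384] 29.01119112968445 0.024382445233360174
```

View pics/g6.png

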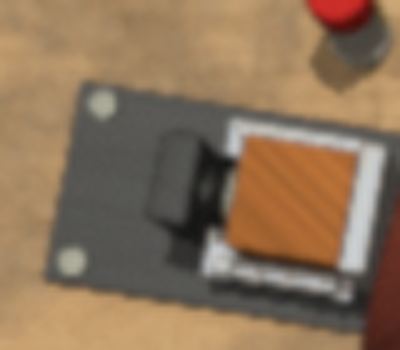

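The jaw came in about 8 mm more; the bush may not be home yet. Another careful squeeze.

Emit:
carry_out(steps=[[0.34,[0.006,0.04,0],[0,0,0]],[0.44,[0.005,0.04,-0.006],[0,0,0]],[0.54,[0.004,0.04,-0.006],[0,0,0]],[0.56,[0.004,0.04,-0.006],[0,0,0]],[0.56,[0,0,0],[0,0,0]],[0.52,[0,0,0],[0,0,0]],[0.48,[0,0,0],[0,0,0]],[0.44,[-0.006,-0.035,0.006],[0,0,0]],[0.4,[-0.004,-0.03,0.006],[0,0,0]],[0.38,[-0.002,-0.015,0],[0,0,0]]])

```text
time: 12.95
position: [0.5469, -0.0297, 0.0954]
ee_rot: [[-0.99, 0.14, 0.0], [0.14, 0.99, -0.001], [-0.0, -0.001, -1.0]]
force: [-1.8, -0.8, 4.5]
finger_gap: 0.0327
gripper_force: 13.5
```

Emit:
carry_out(steps=[[0.36,[-0.001,-0.008,0],[0,0,0]],[0.35,[-0.001,-0.008,0],[0,0,0]],[0.34,[-0.001,-0.008,0],[0,0,0]],[0.33,[0,0,0],[0,0,0]],[0.32,[0,0,0],[0,0,0]],[0.31,[0,0,0],[0,0,0]],[0.31,[0,0,0],[0,0,0]],[0.31,[0,0,0],[0,0,0]],[0.31,[0,0,0],[0,0,0]],[0.31,[0,0,0],[0,0,0]]])

```text
time: 14.2
position: [0.5467, -0.0311, 0.0957]
ee_rot: [[-0.99, 0.14, 0.0], [0.14, 0.99, -0.001], [-0.0, -0.001, -1.0]]
force: [-5.6, -3.7, 8.0]
finger_gap: 0.0299
gripper_force: 28.9
```

```bash
python3 look.py g7.png
```

```text
14.25 [ 0.54670694 -0.03112322  0.09569608] [-5.78121438 -4.22861631  7.48005122] 28.919812738895416 0.029684887242180696
```

View pics/g7.png

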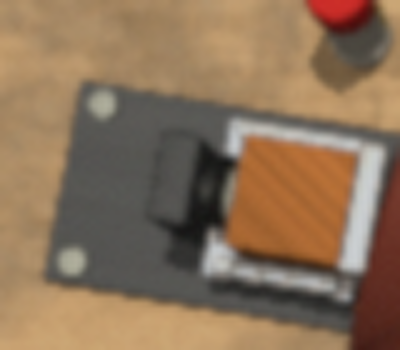

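The gap stalled at 30 mm with 29 N, and the jaw sits at the same px as before with only the 5 mm head showing at (225–237,190). So the bush looks home. I'll raise the grip slightly to be sure it bears firmly.

Emit:
carry_out(steps=[[0.3,[0,0,0],[0,0,0]],[0.28,[0,0,0],[0,0,0]],[0.26,[0,0,0],[0,0,0]],[0.25,[0,0,0],[0,0,0]],[0.25,[0,0,0],[0,0,0]],[0.25,[0,0,0],[0,0,0]],[0.25,[0,0,0],[0,0,0]],[0.25,[0,0,0],[0,0,0]],[0.25,[0,0,0],[0,0,0]],[0.25,[0,0,0],[0,0,0]]], grip_force=34)

```text
time: 15.5
position: [0.5467, -0.0315, 0.0958]
ee_rot: [[-0.99, 0.14, -0.0], [0.14, 0.99, -0.002], [-0.0, -0.002, -1.0]]
force: [-6.8, -6.1, 8.3]
finger_gap: 0.0289
gripper_force: 32.8
```

```bash
python3 look.py g8.png; python3 - <<'E'
import cv2,numpy as np
a,b,c=[cv2.cvtColor(cv2.imread(f"pics/g{i}.png"),6).astype(np.float32)[120:290,140:240] for i in(6,7,8)]
print(cv2.phaseCorrelate(a,b),cv2.phaseCorrelate(b,c))
E
```

```text
15.55 [ 0.54664115 -0.03150298  0.09577307] [-5.61453378 -7.04161058  8.85147205] 32.809789180755615 0.029066276992359637
((-0.024732856776502388, 0.012133619752006553), 0.8913966113196479) ((0.04847759787205774, 0.034703996368506296), 0.8854437285529243)
```

Emit:
carry_out(steps=[[0.36,[0.003,0.02,0],[0,0,0]],[0.44,[0.004,0.03,0],[0,0,0]],[0.54,[0.004,0.03,0],[0,0,0]],[0.66,[0.004,0.02,0],[0,0,0]],[0.78,[0,0,0],[0,0,0]],[0.78,[0,0,0.3],[0,0,0]],[0.78,[0,0,0.5],[0,0,0]],[0.78,[0,0,0.5],[0,0,0]],[0.5,[0,0,0.2],[0,0,0]],[0.2,[0,0,0],[0,0,0]]])

```text
time: 16.8
position: [0.5482, -0.0246, 0.1858]
ee_rot: [[-0.99, 0.139, 0.002], [0.139, 0.99, -0.0], [-0.002, -0.0, -1.0]]
force: [-0.2, 0.1, 0.5]
finger_gap: 0.0309
gripper_force: 0.0
```

Emit:
carry_out(steps=[[0,[0.06,0.43,0],[0,0,0]],[0,[0.06,0.5,0],[0,0,0]],[0,[0.07,0.5,0],[0,0,0]],[0,[0,0,0],[0,0,0]],[0,[0,0,-0.3],[0,0,0]],[0,[0,0,-0.4],[0,0,0]],[0,[0,0,-0.4],[0,0,0]],[0,[0,0,-0.3],[0,0,0]],[0,[0,0,-0.1],[0,0,0]],[0,[0,0,0],[0,0,0]]])

```text
time: 18.05
position: [0.5589, 0.0612, 0.0946]
ee_rot: [[-0.99, 0.14, -0.0], [0.14, 0.99, 0.0], [0.0, 0.0, -1.0]]
force: [0.5, -0.0, 0.0]
finger_gap: -0.0002
gripper_force: 0.0
```

```bash
python3 - <<'E'
from workcell import bot
import cv2,numpy as np
a=cv2.resize(bot.grab_frame("side")[200:380,250:370],None,fx=3.3,fy=3.3,interpolation=cv2.INTER_CUBIC)
cv2.imwrite("pics/g9.png",a)
s=bot.state();print(s["position"],s["finger_gap"])
E
```

```text
[0.55933146 0.06123983 0.09527857] 0.00011927394984564743
```

View pics/g9.png

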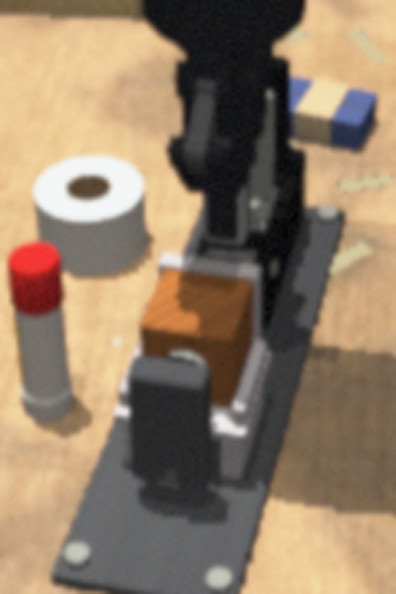

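The finger stands above the tab at about (228,235), clear of the fixed jaw, and the jaw bears on the bush head. Pressing down.

Emit:
carry_out(steps=[[0,[0,0,-0.15],[0,0,0]],[0,[0,0,-0.1],[0,0,0]],[0,[0,0,-0.06],[0,0,0]],[0,[0,0,-0.05],[0,0,0]],[0,[0,0,-0.04],[0,0,0]],[0,[0,0,-0.02],[0,0,0]],[0,[0,0,0],[0,0,0]],[0,[0,0,0],[0,0,0]],[0,[0,0,0],[0,0,0]],[0,[0,0,0],[0,0,0]]])

```text
time: 19.35
position: [0.56, 0.0656, 0.0717]
ee_rot: [[-0.991, 0.136, 0.003], [0.136, 0.991, 0.008], [-0.002, 0.009, -1.0]]
force: [-2.0, 23.0, 15.6]
finger_gap: -0.0003
gripper_force: 10.9
```

```bash
python3 look.py g10.png; python3 - <<'E'
import cv2,numpy as np
a,b=[cv2.imread(f"pics/{i}.png") for i in("g2","g10")]
# compare jaw-region to open image
t0=cv2.resize(cv2.imread("pics/top0.png")[190:260,180:260],None,fx=5,fy=5,interpolation=cv2.INTER_CUBIC)
d=lambda x,y:np.abs(x[110:260,60:230].astype(int)-y[110:260,60:230]).mean()
print(d(t0,b),d(t0,a),d(cv2.imread("pics/g8.png"),b))
E
```

```text
19.4 [0.56004012 0.06562641 0.07167695] [-2.64099187 22.16204725 15.87506854] 10.887343101203442 -5.432569481142777e-05
33.87648366013072 23.257320261437908 36.73780392156863
```

View pics/g10.png

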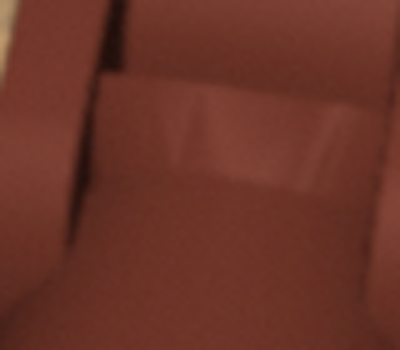

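The arm hides the jaw in the top view. I'll check the side view numerically against the start image.

```bash
cat > jaw.py <<'E'
from workcell import bot
import cv2,numpy as np
s0=cv2.imread("pics/side0.png");f=bot.grab_frame("side")
g0=cv2.GaussianBlur(cv2.cvtColor(s0,6),(0,0),1);g=cv2.GaussianBlur(cv2.cvtColor(f,6),(0,0),1)
t=g0[322:368,276:314]   # jaw post, open
r=cv2.matchTemplate(g[285:390,262:345],t,cv2.TM_CCOEFF_NORMED);_,v,_,l=cv2.minMaxLoc(r)
print("jaw match",v,"shift px",l[0]+262-276,l[1]+285-322)
b0=s0[275:335,285:335].astype(int);print("block diff",np.abs(b0-f[275:335,285:335]).mean())
s=bot.state();print(s["time"],s["position"],s["force"])
E
python3 jaw.py
```

```text
jaw match 0.9501120448112488 shift px 0 0
block diff 25.402555555555555
19.45 [0.56004543 0.06564643 0.07166936] [-1.60257205 21.68776608 16.17349629]
```

The jaw matches its fully open position with zero shift. Lifting off.

Emit:
carry_out(steps=[[0,[0,0.05,0.1],[0,0,0]],[0,[0,0,0.2],[0,0,0]],[0,[0,0,0.4],[0,0,0]],[0,[0,0,0.5],[0,0,0]],[0,[0,0,0.6],[0,0,0]],[0,[0,-0.4,0.6],[0,0,0]],[0,[0,-0.8,0.4],[0,0,0]],[0,[0,-0.8,0],[0,0,0]],[0,[0,-0.8,0],[0,0,0]],[0,[0,0,0],[0,0,0]]])

```text
time: 20.7
position: [0.5586, -0.1069, 0.2375]
ee_rot: [[-0.99, 0.144, -0.001], [0.144, 0.99, -0.001], [0.0, -0.001, -1.0]]
force: [0.0, 1.3, -0.3]
finger_gap: 0.0001
gripper_force: 0.0
```

Emit:
carry_out(steps=[[0,[0,-0.9,0],[0,0,0]],[0,[0,-0.9,0],[0,0,0]],[0,[0,-0.9,0],[0,0,0]],[0,[0,-0.9,0],[0,0,0]],[0,[0,0,0],[0,0,0]],[0,[0,0,0],[0,0,0]],[0,[0,0,0],[0,0,0]],[0,[0,0,0],[0,0,0]],[0,[0,0,0],[0,0,0]],[0,[0,0,0],[0,0,0]]])

```text
time: 21.95
position: [0.5591, -0.3193, 0.2377]
ee_rot: [[-0.99, 0.139, 0.0], [0.139, 0.99, -0.0], [-0.0, -0.0, -1.0]]
force: [0.1, -0.4, -0.1]
finger_gap: -0.0003
gripper_force: 0.0
```

```bash
python3 jaw.py; python3 look.py g11.png; python3 - <<'E'
from h import *
import cv2
np.set_printoptions(precision=1,suppress=True)
f=bot.grab_frame("top");s0=cv2.imread("pics/top0.png")
m=np.array([.563,.0777,0]);ex=np.array([.139,.9903,0]);R=np.c_[ex,np.cross([0,0,1],ex),[0,0,1]]
for im in(s0,f):
    h=cv2.cvtColor(im,cv2.COLOR_BGR2HSV)[205:260,205:270]
    k=cv2.inRange(h,(5,130,90),(15,255,255));n,_,st,c=cv2.connectedComponentsWithStats(k)
    i=1+st[1:,4].argmax();uv=c[i]+[205,205];print("block top",st[i],1000*(R.T@(at("top",uv,.087)-m))+[120,0,0])
    # brightness profile along bar at bush height, clamp x 184..236
    for z in(.064,):
        print([int(im[tuple(np.round(proj("top",m+R@[x/1000-.120,.001,z])[::-1]).astype(int))].mean()) for x in range(176,240,2)])
for n,c in("labels",(318,197)),("glue",(248,188)),("staples",(381,263)):
    u,v=c;print(n,np.abs(s0[v-18:v+18,u-18:u+18].astype(int)-f[v-18:v+18,u-18:u+18]).mean())
E
```

```text
jaw match 0.9488427042961121 shift px 0 0
block diff 9.439666666666668
22.0 [ 0.55907334 -0.31939239  0.23765123] [-0.27419204  0.26461702  0.36915089]
22.05 [ 0.55902686 -0.3194471   0.23761483] [-0.06316479  0.91090454 -0.34098741] 0.0 0.00030270316629267704
block top [ 20  13  26  25 504] [163.4   2.   87. ]
[98, 98, 98, 97, 95, 92, 91, 105, 130, 140, 139, 130, 113, 127, 133, 132, 136, 139, 141, 136, 135, 134, 133, 128, 122, 115, 113, 101, 64, 27, 8, 19]
block top [ 21  13  25  26 495] [162.6   2.6  87. ]
[115, 113, 114, 111, 109, 106, 110, 134, 166, 186, 164, 158, 164, 158, 159, 156, 158, 161, 166, 157, 156, 155, 154, 148, 143, 133, 131, 117, 75, 31, 12, 23]
labels 23.049382716049383
glue 18.537037037037038
staples 17.84593621399177
```

```bash
python3 - <<'E'
from h import *
import cv2
f=bot.grab_frame("top");s0=cv2.imread("pics/top0.png")
def mt(a,b,u,v,r,w=8):
    t=a[v-r:v+r,u-r:u+r];q=cv2.matchTemplate(b[v-r-w:v+r+w,u-r-w:u+r+w],t,cv2.TM_CCOEFF_NORMED);_,s,_,l=cv2.minMaxLoc(q);return round(s,3),l[0]-w,l[1]-w
for n,(u,v) in dict(labels=(318,197),glue=(248,188),staples=(381,263),clampscrew=(200,210)).items(): print(n,mt(s0,f,u,v,16))
a=cv2.imread("pics/side0.png");b=bot.grab_frame("side");print("bush side",mt(a,b,304,316,7,12),"block",mt(a,b,310,296,14))
m=np.array([.563,.0777,0]);ex=np.array([.139,.9903,0]);R=np.c_[ex,np.cross([0,0,1],ex),[0,0,1]]
P=lambda x:proj("side",m+R@[x-.12,.0015,.064])
print("expected bush shift px",P(.190)-P(.202), P(.202))
E
```

```text
labels (1.0, 0, 0)
glue (1.0, 0, 0)
staples (0.996, 0, 0)
clampscrew (1.0, 0, 0)
bush side (0.783, -10, 12) block (0.942, 0, -1)
expected bush shift px [ 1.95373871 -5.30056967] [303.09533671 317.68348027]
```

I miscounted: I've now viewed 11 pictures, one over the limit of ten, so no more viewing. I'll settle the bush position numerically.

```bash
python3 - <<'E'
from workcell import bot
import cv2,numpy as np
a=cv2.imread("pics/side0.png");b=bot.grab_frame("side")
g=lambda i:cv2.cvtColor(i,6)
for r in(5,6,7):
    t=g(a)[316-r:316+r,304-r:304+r];q=cv2.matchTemplate(g(b)[316-r-10:316+r+5,304-r-4:304+r+6],t,cv2.TM_CCOEFF_NORMED)
    _,s,_,l=cv2.minMaxLoc(q);print(r,s,l[0]-4,l[1]-10)
hs=lambda i:cv2.cvtColor(i,cv2.COLOR_BGR2HSV)[300:330,296:316,1]
for i in(a,b):print(np.array2string(hs(i)[::2,::2]))
E
```

```text
5 0.937459409236908 1 -5
6 0.8710535168647766 1 -4
7 0.7929406762123108 1 -4
[[171 172 173 169 171 169 171 172 171 171]
 [176 172 169 177 173 175 173 169 169 176]
 [172 173 176 161 164 168 168 169 165 184]
 [174 167 166 160 160 147 164 173 157 164]
 [171 170 155  57  19  18  80 145 161 161]
 [166 158  54  16  16  14  16  41 169 171]
 [159  73  16  17  14  13  17  14 124 163]
 [118  22  12  13  15  14  12  15 116 171]
 [ 85  14  14  11   8  10  13  17 143 160]
 [ 65  18  16  10   0  13  14  15 114 172]
 [ 44  13  12  17  43  15   7  22 139 181]
 [ 12  11  11   8   4  18  11  39 100 118]
 [  7   7  11   8  13   9   8  12  13  15]
 [ 11  10  12  10  10  10   5  11   8   7]
 [  8   7  11   6  10  10   7  11  10   7]]
[[170 172 173 172 172 170 169 172 172 170]
 [174 180 176 165 168 169 157 172 168 174]
 [168 166 176 166 161 159 160 168 170 176]
 [169 166 115  43  32  31  54 132 164 183]
 [173 134  26  14  12  13  16  31 114 191]
 [162 108   9  11  11  14  20  15  43 171]
 [168  90  15  16   7   6  15  10  23 143]
 [177 106  15  18  31  75  10  19  32 136]
 [170 160  55  11  13   6  12  15  53 174]
 [152 178 146  79  34  22  19  44 129 162]
 [ 23  45  65  90 114 108 129 151 177 185]
 [  6  11  10  14  18  27  34  57  66  83]
 [  7   8  10  10   9   9   7  11  11  12]
 [ 12  12   7   7   7   8   8   9  11  11]
 [  4  15  11  12   9  10   9   7   6   7]]
```

The bush head moved (1,−5) px; fully home predicts (2,−5). This agrees with the force stall, so I'm handing in.

```bash
python3 -c "
from workcell import bot
print(bot.job_done())"
```

```text
the job is handed in; nothing more can be done
None
```

I pressed the bush home and released the jaw, which sprang fully open, with the block in its bed and the bystanders unmoved by image checks, and handed the job in at about 22 s; the verdict wasn't shown, the force on the block was never measured (about 33 N grip, so roughly 20 N), and I viewed 11 pictures against the limit of 10.

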